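# Gauge the square sample bottles

### The job

Swing the magnifier lamp to the left, well clear of the slot gauge on the mat under it, and leave it there. Then take the two square bottles one at a time: try the bottle in that gauge without forcing it, and put it away before taking the next one. A bottle that passes the wide go part and stops on the no-go step is right and goes in the shallow white tray, lying flat; one that will not enter, or that drops through to the bottom, goes in the deep grey box. Leave the other glassware and bottles where they stand.

Things in the scene. Friction and masses are not known exactly. Their poses are not given: they have to be found in the camera images.
- bottle_1_mid (a point): centre (half-way up) of a brown amber square sample bottle lying on its side, about 120 g: square body 110 mm long (own x), 28 mm wide and high; a grey cap, 23 mm thick, reaches 81 mm from the centre at the +x end; this point is 14 mm above the underside. Which bottle is right depends on the gauge set out
- bottle_2_mid (a point): centre (half-way up) of another brown amber square sample bottle lying on its side, about 120 g: square body 110 mm long (own x), 36 mm wide and high; a grey cap, 23 mm thick, reaches 81 mm from the centre at the +x end; this point is 18 mm above the underside. Which bottle is right depends on the gauge set out
- gauge_1: aluminium stepped slot gauge, fixed; use whichever of the two stands on the mat under the lamp. Origin: underside centre. Foot 100 (x) by 84 mm, 6 mm high; two upright plates 12 mm thick, centred at x = +-38 mm, finger room between them. Slot along own x through both, open above: go part 32 mm wide from the top (75 mm, 4 mm chamfers) down to 45 mm, no-go part 24 mm wide down to a floor at 20 mm
- gauge_2: like gauge_1 in all but the slot: go part 40 mm, no-go part 32 mm wide. In either gauge a bottle is lowered level, its length along the gauge's x, centred on the origin. Too big: it stops at the mouth, underside about 73 mm above the table. Right: it stops on the step, underside at 45 mm. Too small: it goes down to the floor, underside at 20 mm
- station: fixed gauging station: origin on the table at the centre of a thin dark mat, 170 by 140 mm, on which the gauge in use stands; the post of the magnifier lamp stands 200 mm from it along own x (away from the robot), foot disc 90 mm across
- station_post (a point): a point on the lamp's vertical hinge axis (the post, 22 mm thick), at the height of the lamp arm, 209 mm above the table
- lamp (a joint): angle of the lamp arm about its post: 0 is straight over the mat towards the robot, positive swings to the robot's left (clockwise from above); stops at -0.4 and 1.7 rad; stays where left (friction 0.25 N m). Clear from 0.9 rad, comfortably at 1.2 rad. Head: white ring 112 mm across, centred 200 mm from the post, 197 to 221 mm above the table
- lamp_handle (a point): centre of the lamp's handle: a black upright pin 16 mm thick on top of the lamp arm, 110 mm from the hinge axis, standing free from 217 mm to 277 mm above the table; this point is at 249 mm
- pass_tray_in (a point): centre of the inner floor (4 mm above the table) of the shallow fixed white enamel tray for right bottles, 200 mm (own x) by 140 mm outside, walls 4 mm thick, rim 22 mm above the table
- reject_box_in (a point): centre of the inner floor (4 mm above the table) of the deep fixed grey plastic box for wrong bottles, 200 mm (own x) by 140 mm outside, walls 4 mm thick, rim 58 mm above the table
- dishes: stack of four pale Petri dishes, 92 mm across, 64 mm high; origin under its centre
- flask: conical glass flask with black stopper, 82 mm across, 136 mm high; origin under its centre
- beaker: glass beaker, 72 mm across, 95 mm high; origin under its centre
- burner: small glass spirit burner with white cap, 72 mm across, 86 mm high; origin under its centre
- ethanol: white round plastic bottle, 60 mm across, 150 mm high; origin under its centre
There are look-alikes about, which are no part of the job. Leave any purple look-alike of the part that bears bottle_1_mid alone. Leave any pink look-alike of the gauge_1 alone.

How it is judged:
By the outcome, as a careful person would: the job done as asked, in the order asked, and still so for the second after the job is handed in, with the robot touching nothing.
It also fails if it takes over 72 s, if anything falls off the work surface, if the arm or the gripper's body presses on something with over 40 N, if the wrist force passes 120 N, or if a joint passes its speed limit or range.

### The arm

A 6-joint arm with a two-finger parallel gripper is mounted at the origin on the work surface. World frame = base frame: x ahead of the robot, y to its left, z up, the work surface at z = 0. Lengths are in m, angles in rad, forces in N, time in s.
With the tool pointing down it reaches from about 0.35 to 0.725 m from the base axis. Payload 6 kg.
Tool frame: the origin (TCP) lies between the finger pads; the fingertips stand ahead of it and the grasp point (between the pads) lies 2 mm behind it (robot.tip_extent is the z of the fingertips in the tool frame, in m); z points along the fingers, y is the direction in which the jaws open and shut (so a half turn about z gives the same grasp; the last joint's range is limited). The gripper opens to 85 mm and grips with 20 to 120 N. Pads are 22 mm wide; open, the fingers measure 114 mm over their backs; the gripper's body (76 mm by 85 mm) begins 54 mm behind the grasp point. The pads swing forward as they close: fully open they stand 13 mm farther back than shut.
Start: joints at [1.459, 0.04, 0.085, 0, -1.615, -0.334], TCP at [0.259, 0.541, 0.248] pointing down, gripper open.
Joint ranges: [-2.56, 2.56], [-1.29, 2.01], [-1.08, 1.49], [-3.29, 1.98], [-2.81, -0.18], [-2.99, 2.99]. Speed limits (rad/s): [2.57, 2.57, 3.01, 3.14, 3.14, 3.14].

### API

Orientations are given as a unit quaternion [x, y, z, w].
In Python, from plant import robot gives the robot as it stands.
- The arm moves only by the tool arm_command, never from a script. Its argument "rows" is a list of rows, each an object with "xyz": the shift along the world's x, y, z in mm, a list of three; "turn": the turn about the world's z in rad. A call has 1 to 5 rows; each row shifts and turns the commanded pose from where the row before left it; what a row does not reach is not made up. A row lasts 1/8 s, in which the tool goes at most 62.5 mm and 10.7 degrees, less where a joint would pass 70% of its speed; a pose out of reach is approached as far as the arm can. A call is refused whole if a number of a shift passes 62.5 or a number of a turn 0.188, either way. A call with a gripper value outside its range is refused whole. "grip" is the closure, from -1 (fully open) to 1 (shut), set as the call begins (left out, the last holds). The fingers move at their own pace and stop on an object; "force" is the grip in N (left out, the last holds). Time passes only in rows, so rows that do not move let the fingers close. It gives the time, the measured TCP pose, the force and the opening at its end, in the units of the state.
- robot.get_state(): the state, without advancing time (a new reading comes with each control period).
- robot.camera(name): name is "side" or "top" or "wrist"; returns a dict with "img" (384x512x3 uint8, red, green, blue), "K" (3x3 intrinsics, pixels), "k1" (the pictures are not rectified: a ray, as slopes to the right and down, at radius r is drawn at 1 + k1 r^2 times it, then the intrinsics apply), "rvec" (rotation vector, rad) and "tvec" (3), from world to camera coordinates, as OpenCV has them. Camera axes: x right, y down, z forward; pixel columns grow to the right and rows downward; lengths in m; the calibration is good to about 2 mm. A picture is of the moment at which its call begins. There is no depth.
- robot.finish_job(): hands the job in, once; it reports no verdict.
The state is a dict: "time_s": time; "qpos": joint angles; "qvel": joint speeds; "joint_torque": joint torques, N m; "eef_pos": TCP position; "tcp_rot": TCP orientation; "force": force on the tool from outside, world axes, zero at the start; "wrist_torque": the same for the moment, N m; "opening": finger opening in m.
Only numpy, scipy, OpenCV 4.12 (cv2) and the standard library are available. Lean on these libraries where they do the work, as an engineer would, in place of code of your own. Each camera call takes 0.05 s, during which the arm holds its last target.

## Working session

There is one attempt and no reset: what is moved stays moved. The work goes in short steps, Python scripts to look and compute and a tool call to move; the robot and the scene stay as the last step left them, time stands still between calls to the robot, and variables do not carry over. Pictures are saved under pics/ and viewed, and the job is handed in when it is done.

Besides the shell and the picture viewer there is one more tool, called after "Request:" as name(argument=value, ...) on one line, values as JSON. arm_command: Moves the arm, as the interface text tells. Its arguments: {"type":"object","properties":{"rows":{"type":"array","items":{"type":"object","properties":{"xyz":{"type":"array","items":{"type":"number"}},"turn":{"type":"number"}}}},"grip":{"type":"number"},"force":{"type":"number"}},"required":["rows"]}

```bash
ls; mkdir -p pics
cat > h.py <<'E'
import numpy as np, cv2
from plant import robot
def snap(n,fn):
    c=robot.camera(n); cv2.imwrite('pics/'+fn+'.png',c['img'][:,:,::-1]); np.savez('pics/'+fn+'.npz',**{k:np.array(c[k]) for k in ['img','K','k1','rvec','tvec']}); return c
def load(fn): return dict(np.load('pics/'+fn+'.npz'))
def ray(c,u,v):
    K=c['K'];x=(u-K[0,2])/K[0,0];y=(v-K[1,2])/K[1,1]
    k=float(c['k1']);a,b=x,y
    for _ in range(30):
        s=1+k*(a*a+b*b);a,b=x/s,y/s
    R=cv2.Rodrigues(np.array(c['rvec'],float))[0];t=np.array(c['tvec']).ravel()
    return -R.T@t,R.T@np.array([a,b,1.])
def at_z(c,u,v,z):
    o,d=ray(c,u,v);return o+d*(z-o[2])/d[2]
def proj(c,P):
    R=cv2.Rodrigues(np.array(c['rvec'],float))[0];p=R@np.array(P,float)+np.array(c['tvec']).ravel()
    a,b=p[0]/p[2],p[1]/p[2];s=1+float(c['k1'])*(a*a+b*b);K=c['K']
    return np.round([K[0,0]*a*s+K[0,2],K[1,1]*b*s+K[1,2]],1)
def crop(fn,x0,y0,x1,y1,k,out):
    im=cv2.imread('pics/'+fn+'.png')[y0:y1,x0:x1];cv2.imwrite('pics/'+out+'.png',cv2.resize(im,None,fx=k,fy=k,interpolation=cv2.INTER_CUBIC))
E
python3 - <<'E'
from h import *
for n in ['top','side','wrist']:
    c=snap(n,n+'0');print(n,c['img'].shape,ray(c,256,192))
print(robot.get_state(),robot.tip_extent)
E
```

```text
pics
top (384, 512, 3) (array([ 0.41402379, -0.00387407,  1.28638752]), array([ 0.14930541,  0.014519  , -0.98875036]))
side (384, 512, 3) (array([0.44540333, 1.17549037, 1.40463356]), array([ 0.0592336 , -0.7078532 , -0.70419606]))
wrist (384, 512, 3) (array([0.3236931 , 0.51102134, 0.37325094]), array([-0.2688645 ,  0.11376892, -0.95656653]))
{'time_s': 0.15, 'qpos': array([ 1.45873427e+00,  4.06700707e-02,  8.40213379e-02, -3.47566727e-04,
       -1.61553202e+00, -3.33678585e-01]), 'qvel': array([ 0.00146256, -0.00090043,  0.00308406,  0.00132171, -0.00065586,
       -0.00097335]), 'joint_torque': array([-2.03361233e-03, -3.68616700e+01,  3.47694540e+01,  6.93648666e+00,
       -4.32819477e-03, -1.04365157e-07]), 'eef_pos': array([0.25852504, 0.54117199, 0.24749782]), 'tcp_rot': array([ 9.75268484e-01, -2.21022339e-01, -9.60039596e-05,  7.07166758e-04]), 'force': array([-0.47052598, -0.06456556, -0.01999375]), 'wrist_torque': array([-0.08268175, -0.04012004,  0.01279099]), 'opening': 0.08584007980235324} 0.017
```

View pics/top0.png

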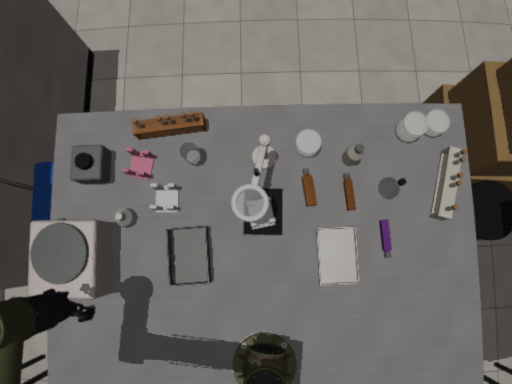

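View pics/side0.png

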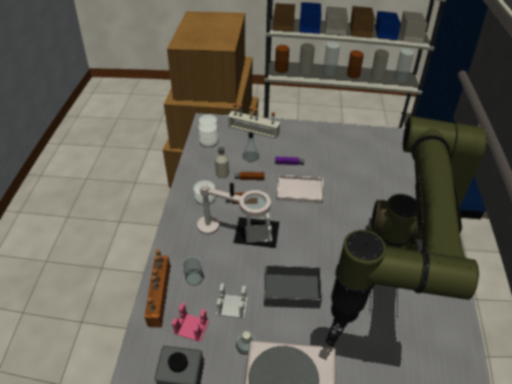

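View pics/wrist0.png

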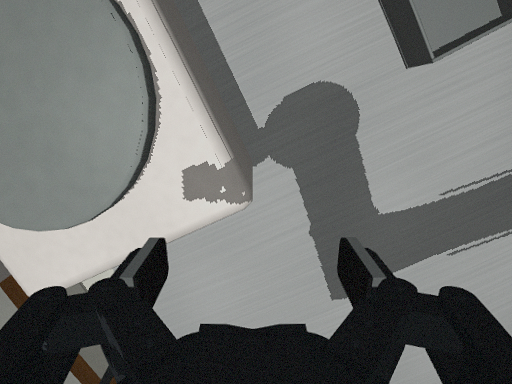

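Top view: the robot is at the bottom, +x is up and +y is left. The mat and gauge under the lamp are at about (263,211). The other grey gauge is at (166,198) and the pink one at (140,165). The amber bottles are at (309,189) and (349,193), and the purple one at (386,235). The white tray is at (337,256), the grey box at (190,255). Enlarging next.

Run:
```python
from h import *
crop('top0',225,120,305,245,6,'c1'); crop('top0',280,120,420,295,4,'c2'); crop('side0',180,160,330,310,5,'c3'); crop('top0',150,170,230,300,5,'c4')
c=load('top0')
for n,u,v,z in [('mat',263,211,0),('tray',337,256,.02),('box',190,255,.058),('hinge',265,140,.209),('head',250,203,.21),('b1',309,189,.02),('b2',349,193,.02)]: print(n,at_z(c,u,v,z).round(3))
```

```text
mat [ 0.538 -0.009  0.   ]
tray [ 0.37  -0.266  0.02 ]
box [0.386 0.246 0.058]
hinge [ 0.741 -0.02   0.209]
head [0.543 0.031 0.21 ]
b1 [ 0.611 -0.177  0.02 ]
b2 [ 0.593 -0.321  0.02 ]
```

View pics/c1.png

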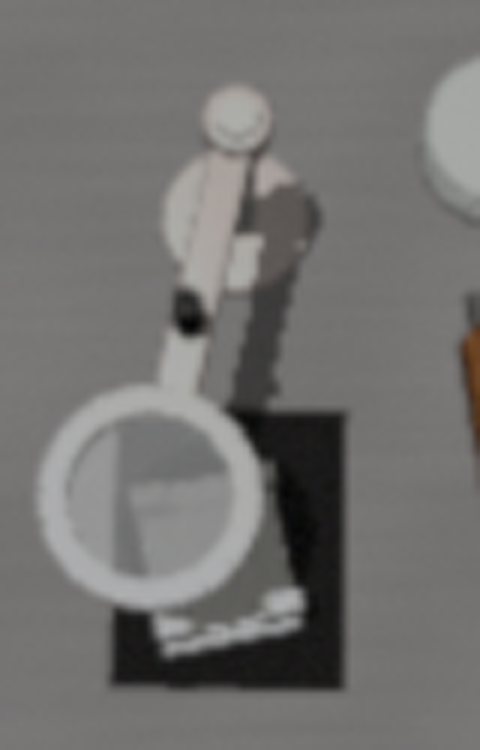

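View pics/c2.png

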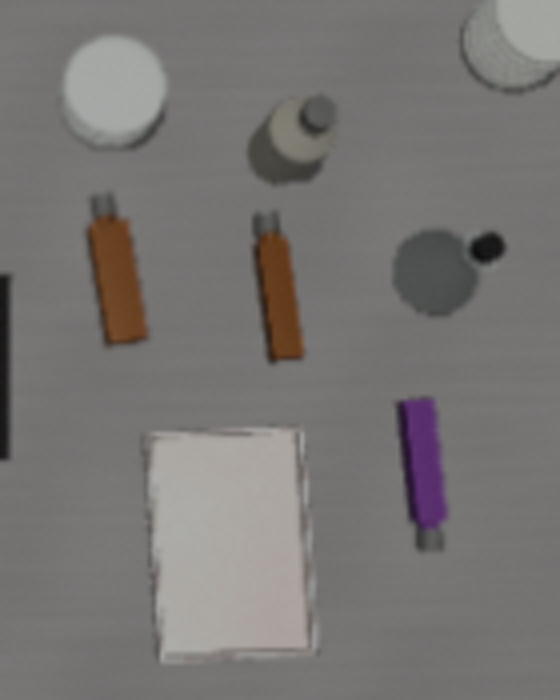

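View pics/c3.png

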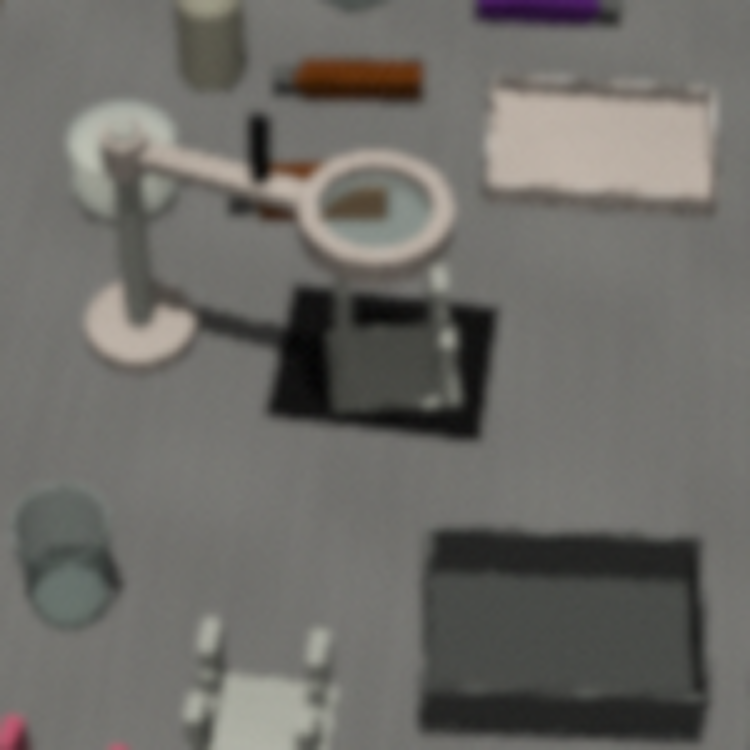

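View pics/c4.png

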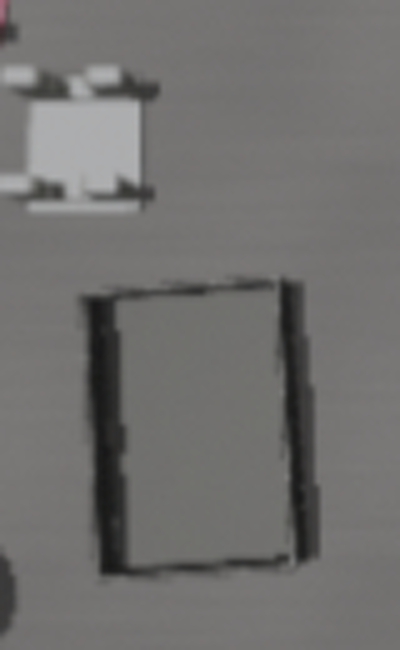

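Run:
```python
from h import *
c=load('top0')
f=lambda u,v,z,s,ox,oy: at_z(c,ox+u/s,oy+v/s,z)
for n,u,v in [('TL',112,410),('TR',345,412),('BR',343,688),('BL',112,685)]: print('mat',n,f(u,v,0,6,225,120).round(4))
print('posttop',f(238,112,.22,6,225,120).round(3),'foot',f(243,220,0,6,225,120).round(3),'head',f(150,495,.221,6,225,120).round(4),'pintop',f(185,305,.277,6,225,120).round(3),'pinbot',f(193,325,.217,6,225,120).round(3))
s=load('side0')
g=lambda u,v,z: at_z(s,180+u/5,160+v/5,z)
print('side pinbot',g(260,175,.217).round(3),'top',g(259,118,.277).round(3),'head',g(377,207,.215).round(3))
for n,pts,z in [('L',[(90,228),(128,218),(147,338),(107,344)],.036),('R',[(256,240),(287,234),(303,357),(270,361)],.028),('tray',[(147,433),(300,429),(318,655),(160,660)],.022)]:
    P=np.array([f(u,v,z,4,280,120) for u,v in pts]);ax=(P[0]+P[1]-P[2]-P[3])/2
    print(n,P.mean(0).round(4),'len',np.linalg.norm(ax).round(4),'w',np.linalg.norm((P[0]+P[3]-P[1]-P[2])/2).round(4),'ang',np.arctan2(ax[1],ax[0]).round(3))
P=np.array([f(u,v,.058,5,150,170) for u,v in [(80,297),(300,281),(318,558),(102,575)]]);print('box',P.mean(0),P.round(3))
P=np.array([f(u,v,.075,6,225,120) for u,v in [(152,615),(162,655),(300,628),(303,590)]]);print('gauge near plate top',P.round(4))
```

```text
mat TL [0.623  0.0599 0.    ]
mat TR [ 0.6182 -0.0823  0.    ]
mat BR [ 0.4507 -0.0757  0.    ]
mat BL [0.4557 0.0629 0.    ]
posttop [ 0.742 -0.019  0.22 ] foot [ 0.74  -0.023  0.   ] head [0.5433 0.0306 0.221 ] pintop [0.628 0.01  0.277] pinbot [0.631 0.007 0.217]
side pinbot [0.631 0.007 0.217] top [0.631 0.009 0.277] head [0.543 0.028 0.215]
L [ 0.6039 -0.176   0.036 ] len 0.1072 w 0.0357 ang 0.107
R [ 0.5871 -0.3214  0.028 ] len 0.111 w 0.0295 ang 0.064
tray [ 0.3702 -0.2689  0.022 ] len 0.1985 w 0.1383 ang 0.024
box [0.38481481 0.24657115 0.058     ] [[0.476 0.33  0.058]
 [0.484 0.176 0.058]
 [0.295 0.165 0.058]
 [0.285 0.314 0.058]]
gauge near plate top [[ 0.4924  0.0355  0.075 ]
 [ 0.4696  0.0303  0.075 ]
 [ 0.483  -0.0482  0.075 ]
 [ 0.5045 -0.0506  0.075 ]]
```

Request:
arm_command(rows=[{"xyz":[10,-15,50]},{"xyz":[33,-48,22]},{"xyz":[34,-49,10]},{"xyz":[34,-49,0]},{"xyz":[34,-49,0]}], grip=0.0)

```text
validation failed for argument at $.ro...
```

Request:
arm_command(rows=[{"xyz":[34,-49,0]},{"xyz":[34,-49,0]},{"xyz":[34,-49,0]},{"xyz":[34,-49,0]},{"xyz":[34,-49,0]}])

```text
validation failed for argument at $.ro...
```

Request:
arm_command(rows=[{"xyz":[34,-49,0]},{"xyz":[23,-29,0]},{"xyz":[0,0,0]},{"xyz":[0,0,0]}])

```text
validation failed for argument at $.ro...
```

Run:
```python
from h import *
s=robot.get_state();print(s['eef_pos'],s['tcp_rot'],s['opening'],s['qpos'])
snap('wrist','w1');c=snap('side','s1');crop('s1',180,120,330,270,4,'s1c')
```

```text
[0.25852504 0.54117199 0.24749782] [ 9.75268484e-01 -2.21022339e-01 -9.60039596e-05  7.07166758e-04] 0.08584007980235324 [ 1.45873427e+00  4.06700707e-02  8.40213379e-02 -3.47566727e-04
 -1.61553202e+00 -3.33678585e-01]
```

View pics/w1.png

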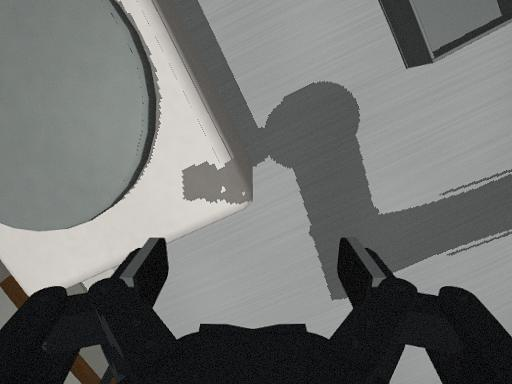

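View pics/s1c.png

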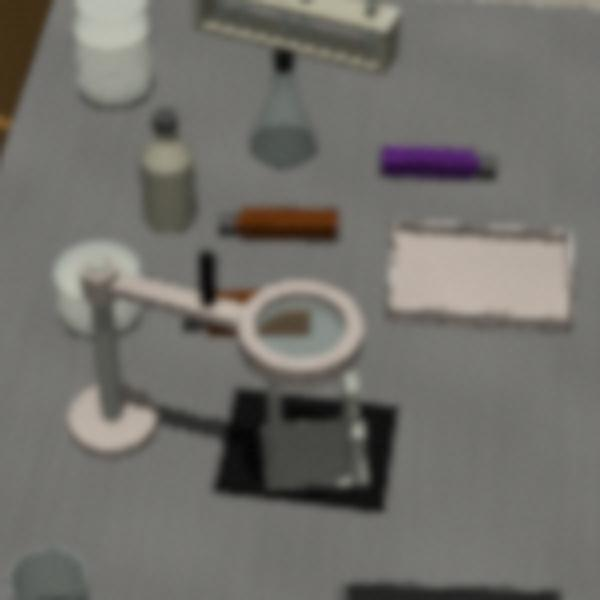

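The moves were refused because "turn" is required in each row. The pictures show the arm hasn't moved. Resending with turn included.

Request:
arm_command(rows=[{"xyz":[10,-15,50],"turn":0},{"xyz":[33,-48,22],"turn":0},{"xyz":[34,-49,10],"turn":0},{"xyz":[34,-49,0],"turn":0},{"xyz":[34,-49,0],"turn":0}], grip=0.0)

```text
time_s: 0.88
eef_pos: [0.4043, 0.3297, 0.3305]
tcp_rot: [0.975, -0.221, 0.0, -0.0]
force: [1.6, -0.5, 0.3]
opening: 0.0428
```

Request:
arm_command(rows=[{"xyz":[34,-49,0],"turn":0},{"xyz":[34,-49,0],"turn":0},{"xyz":[34,-49,0],"turn":0},{"xyz":[34,-49,0],"turn":0},{"xyz":[34,-49,0],"turn":0}])

```text
time_s: 1.5
eef_pos: [0.5745, 0.0846, 0.3303]
tcp_rot: [0.975, -0.221, 0.0, -0.0]
force: [1.3, 1.4, 0.4]
opening: 0.0425
```

Request:
arm_command(rows=[{"xyz":[34,-49,0],"turn":0},{"xyz":[23,-28,0],"turn":0},{"xyz":[0,0,0],"turn":0},{"xyz":[0,0,0],"turn":0}])

```text
time_s: 2.0
eef_pos: [0.6306, 0.0095, 0.33]
tcp_rot: [0.975, -0.221, -0.0, 0.0]
force: [-0.3, -0.3, 0.4]
opening: 0.0425
```

Run:
```python
from h import *
s=robot.get_state();print(s['eef_pos'],s['tcp_rot'],s['opening'],s['qpos'])
snap('wrist','w1');c=snap('side','s1');crop('s1',180,120,330,270,4,'s1c')
```

```text
[0.6305794  0.00948684 0.3300322 ] [ 9.75236155e-01 -2.21165982e-01 -2.04225569e-04  9.36743886e-05] 0.04249292210655462 [ 3.31871132e-01  1.48536942e-01  3.50203240e-01 -5.71122720e-05
 -1.77290850e+00  7.92893935e-01]
```

View pics/w1.png

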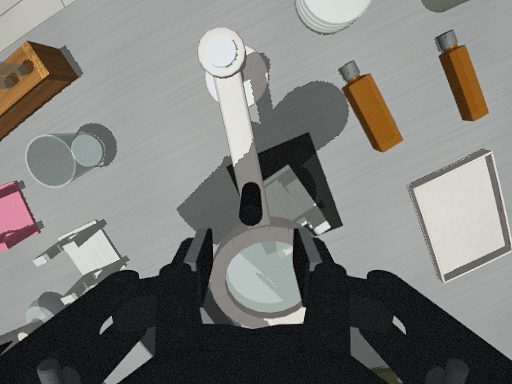

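View pics/s1c.png

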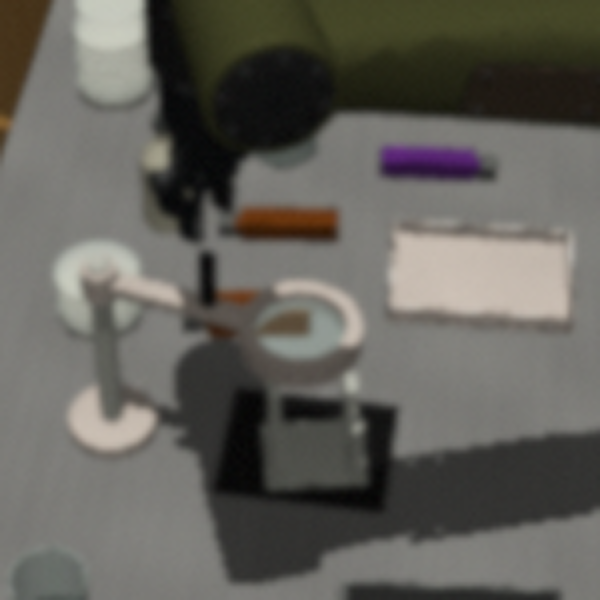

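Run:
```python
from h import *
c=load('w1')
print('pin',at_z(c,250,190,.277),'ref',proj(c,[.63,.008,.277]),'post',at_z(c,222,50,.22))
```

```text
pin [0.64833654 0.00359614 0.277     ] ref [256.1 216.9] post [ 0.74101639 -0.01717493  0.22      ]
```

Run:
```python
from h import *
c=load('w1')
print(proj(c,[.63,.008,.217]),proj(c,[.63,.008,.277]),ray(c,256,192)[0])
```

```text
[255.2 190.6] [256.1 216.9] [ 0.69573115 -0.02082448  0.45587729]
```

Request:
arm_command(rows=[{"xyz":[0,0,-40],"turn":0},{"xyz":[0,0,-40],"turn":0},{"xyz":[0,0,0],"turn":0}])

```text
time_s: 2.48
eef_pos: [0.629, 0.0103, 0.2471]
tcp_rot: [0.975, -0.22, -0.003, 0.001]
force: [0.0, 0.4, -0.5]
opening: 0.0426
```

Request:
arm_command(rows=[{"xyz":[0,0,0],"turn":0},{"xyz":[0,0,0],"turn":0}], grip=0.35, force=20)

```text
time_s: 2.72
eef_pos: [0.6313, 0.0096, 0.2531]
tcp_rot: [0.975, -0.221, 0.002, -0.001]
force: [-0.1, 0.6, -1.0]
opening: 0.028
```

Request:
arm_command(rows=[{"xyz":[5,14.5,0],"turn":-0.14},{"xyz":[7,14,0],"turn":-0.14},{"xyz":[8.5,12.5,0],"turn":-0.14}])

```text
time_s: 3.1
eef_pos: [0.6513, 0.0501, 0.2527]
tcp_rot: [0.907, -0.422, 0.001, -0.0]
force: [-1.1, -2.6, 1.3]
opening: 0.0277
```

Request:
arm_command(rows=[{"xyz":[10.5,11.5,0],"turn":-0.14},{"xyz":[12,10,0],"turn":-0.14},{"xyz":[13,8,0],"turn":-0.14}])

```text
time_s: 3.48
eef_pos: [0.6869, 0.0801, 0.2525]
tcp_rot: [0.799, -0.601, 0.0, -0.0]
force: [-2.4, -1.4, 2.5]
opening: 0.0278
```

Request:
arm_command(rows=[{"xyz":[14,6,0],"turn":-0.12},{"xyz":[9,2.5,0],"turn":-0.1},{"xyz":[0,0,0],"turn":0},{"xyz":[0,0,0],"turn":0}])

```text
time_s: 3.98
eef_pos: [0.7098, 0.0883, 0.251]
tcp_rot: [0.73, -0.683, 0.0, -0.0]
force: [-0.0, -0.6, 1.1]
opening: 0.028
```

Run:
```python
from h import *
snap('wrist','w2');c=snap('top','t2');crop('t2',200,100,300,230,5,'t2c')
```

```text
(no output)
```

View pics/w2.png

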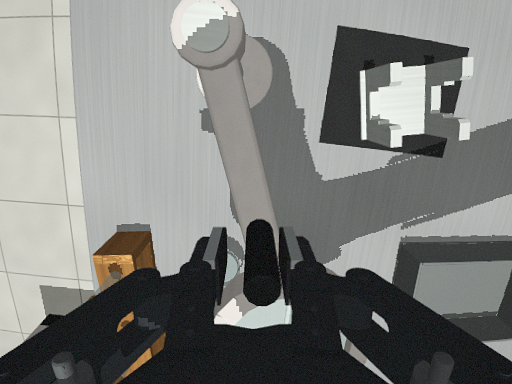

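View pics/t2c.png

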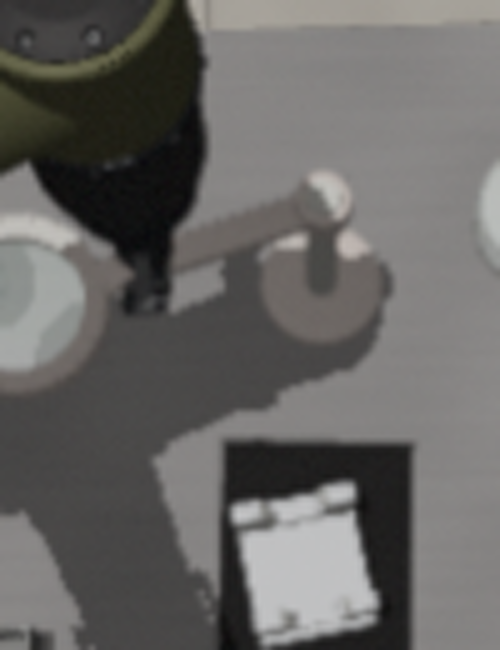

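Request:
arm_command(rows=[{"xyz":[0,0,0],"turn":0},{"xyz":[0,0,45],"turn":0},{"xyz":[0,0,40],"turn":0},{"xyz":[-20,-20,0],"turn":0.18},{"xyz":[-20,-20,0],"turn":0.18}], grip=0.1)

```text
time_s: 4.7
eef_pos: [0.6693, 0.0481, 0.3356]
tcp_rot: [0.842, -0.539, 0.0, -0.0]
force: [-0.4, 0.2, 0.5]
opening: 0.0382
```

Request:
arm_command(rows=[{"xyz":[-20,-20,0],"turn":0.18},{"xyz":[-20,-20,0],"turn":0.18},{"xyz":[-20,-20,0],"turn":0.18},{"xyz":[-20,-20,0],"turn":0.18},{"xyz":[-20,-20,0],"turn":0.18}], grip=-0.6)

```text
time_s: 5.32
eef_pos: [0.5688, -0.0524, 0.3356]
tcp_rot: [0.993, -0.119, 0.0, -0.0]
force: [0.5, -0.6, 0.2]
opening: 0.068
```

Request:
arm_command(rows=[{"xyz":[-20,-20,0],"turn":0.18},{"xyz":[0,-20,0],"turn":0.17},{"xyz":[0,0,0],"turn":0},{"xyz":[0,0,0],"turn":0}])

```text
time_s: 5.82
eef_pos: [0.5497, -0.0914, 0.3353]
tcp_rot: [0.999, 0.051, 0.0, -0.0]
force: [-0.5, -0.0, 0.5]
opening: 0.0678
```

Run:
```python
from h import *
s=robot.get_state();print(s['eef_pos'],s['tcp_rot'],s['opening'],s['qpos'])
c=snap('wrist','w3');print(ray(c,256,192));snap('top','t3');crop('t3',190,100,410,280,3.5,'t3c')
```

```text
[ 0.54966679 -0.09141573  0.33525651] [ 9.98703166e-01  5.09114669e-02  7.78835815e-05 -4.26373826e-05] 0.06784802006240037 [ 1.95554864e-01 -4.65226770e-02  1.57466847e-01 -6.32449032e-05
 -1.77461942e+00  1.47709563e+00]
(array([ 0.62139311, -0.08346108,  0.46111474]), array([-0.28874094, -0.04144619, -0.95664094]))
```

View pics/w3.png

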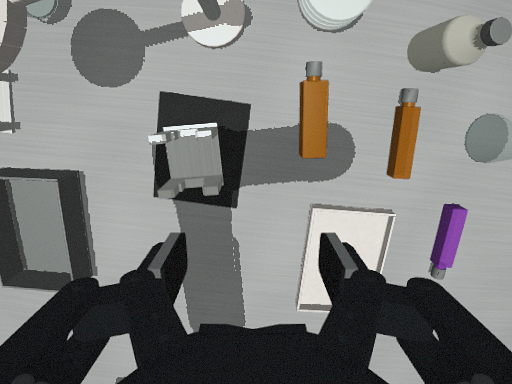

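View pics/t3c.png

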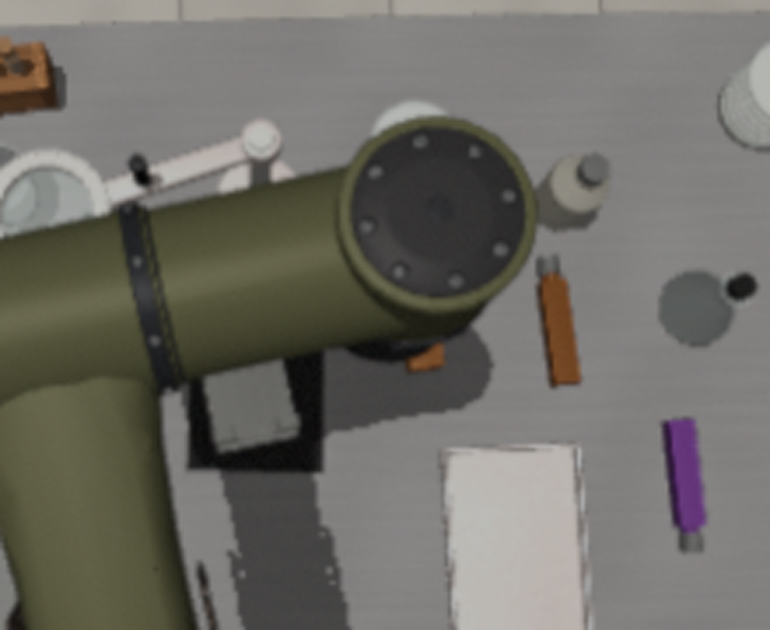

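Run:
```python
from h import *
crop('w3',140,85,255,215,4.6,'w3g'); crop('w3',285,50,435,190,5,'w3b')
```

```text
(no output)
```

View pics/w3g.png

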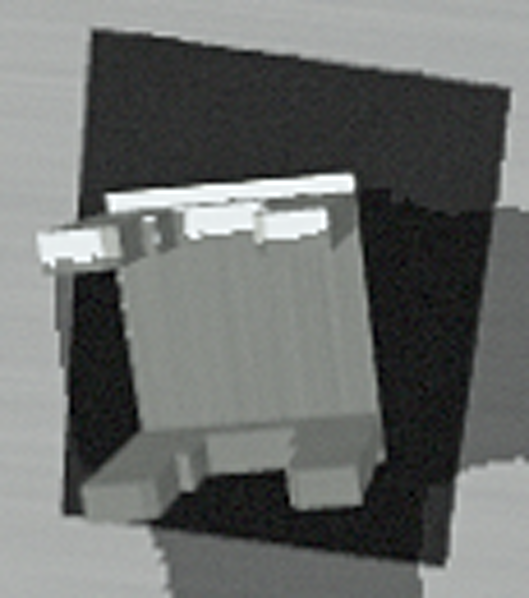

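View pics/w3b.png

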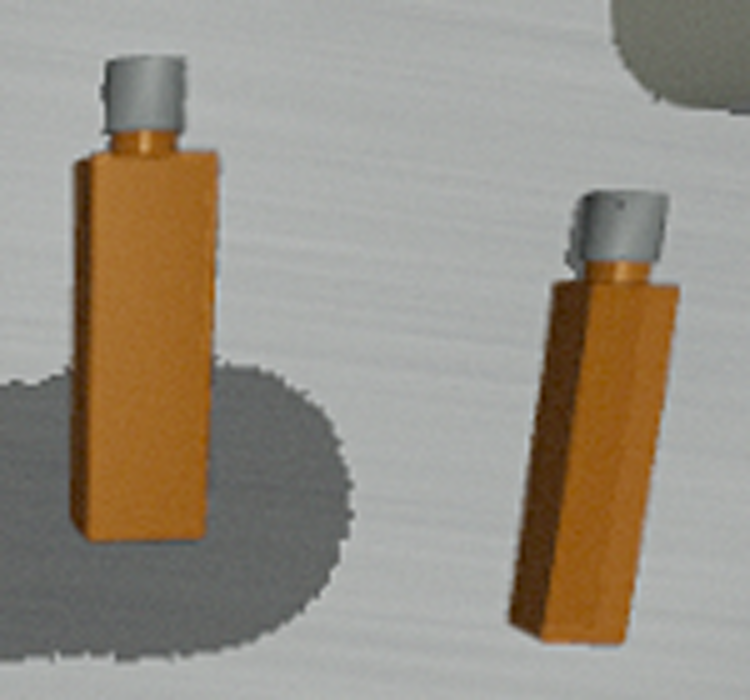

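Run:
```python
from h import *
c=load('w3')
g=lambda u,v,z: at_z(c,140+u/4.6,85+v/4.6,z)
Q={'FL':[(37,232),(118,226),(120,258),(40,266)],'FR':[(258,212),(328,208),(327,237),(260,240)],'NR':[(290,475),(365,465),(360,505),(295,510)],'NL':[(83,490),(157,482),(155,520),(88,522)]}
M={}
for k,p in Q.items():
    P=np.array([g(u,v,.075) for u,v in p]);M[k]=P.mean(0);print(k,P[:,:2].round(4).tolist())
print({k:v.round(4) for k,v in M.items()})
F=(M['FL']+M['FR'])/2;N=(M['NL']+M['NR'])/2;print('ctr',(F+N)/2,'sep',np.linalg.norm(F-N),'ang',np.arctan2(*(F-N)[1::-1]), 'prong sep',np.linalg.norm(M['FL']-M['FR']),np.linalg.norm(M['NL']-M['NR']),'ang2',[np.arctan2(-(d)[0],d[1]) for d in (M['FL']-M['FR'],M['NL']-M['NR'])])
print('foot far',g(105,203,.006),g(355,186,.006),'near right',g(385,460,.006))
b=lambda u,v,z: at_z(c,285+u/5,50+v/5,z)
for n,pts,z in [('L',[(97,155),(217,152),(205,540),(90,542)],.036),('R',[(590,285),(680,288),(625,642),(543,640)],.028)]:
    P=np.array([b(u,v,z) for u,v in pts]);ax=(P[0]+P[1]-P[2]-P[3])/2
    print(n,P.mean(0).round(4),'len',np.linalg.norm(ax).round(4),'w',np.linalg.norm((P[0]+P[3]-P[1]-P[2])/2).round(4),'ang',np.arctan2(ax[1],ax[0]).round(3))
h=lambda u,v,z: at_z(c,u,v,z)
P=np.array([h(u,v,.022) for u,v in [(310,206),(396,211),(389,308),(297,310)]]);print('tray',P.mean(0),P.round(3).tolist())
```

```text
FL [[0.5681, 0.0499], [0.572, 0.0264], [0.5628, 0.0256], [0.5583, 0.0489]]
FR [[0.5797, -0.0135], [0.5828, -0.0333], [0.5746, -0.0336], [0.5718, -0.0145]]
NR [[0.5028, -0.027], [0.5082, -0.0492], [0.4955, -0.0486], [0.492, -0.0291]]
NL [[0.4917, 0.0354], [0.4965, 0.0129], [0.4844, 0.0132], [0.4816, 0.0338]]
{'FL': array([0.5653, 0.0377, 0.075 ]), 'FR': array([ 0.5772, -0.0238,  0.075 ]), 'NR': array([ 0.4996, -0.0385,  0.075 ]), 'NL': array([0.4886, 0.0238, 0.075 ])}
ctr [ 5.32677215e-01 -1.75510801e-04  7.50000000e-02] sep 0.07848071860952431 ang 0.183308231818653 prong sep 0.06261292550459191 0.06329889604054985 ang2 [np.float64(0.1913409066353014), np.float64(0.17555863295214333)]
foot far [0.57040772 0.05067002 0.006     ] [ 0.5839689  -0.03288577  0.006     ] near right [ 0.4904949  -0.04998292  0.006     ]
L [ 0.6077 -0.1753  0.036 ] len 0.109 w 0.0338 ang 0.129
R [ 0.5895 -0.3214  0.028 ] len 0.1075 w 0.0273 ang 0.089
tray [ 0.37981165 -0.27352884  0.022     ] [[0.474, -0.191, 0.022], [0.48, -0.333, 0.022], [0.291, -0.37, 0.022], [0.274, -0.2, 0.022]]
```

Request:
arm_command(rows=[{"xyz":[28,-42,-30],"turn":0.02},{"xyz":[28,-42,-40],"turn":0},{"xyz":[0,0,-60],"turn":0},{"xyz":[0,0,-60],"turn":0},{"xyz":[0,0,0],"turn":0}])

```text
time_s: 6.55
eef_pos: [0.6021, -0.1735, 0.1402]
tcp_rot: [0.998, 0.062, -0.006, -0.001]
force: [-0.3, -0.4, 1.1]
opening: 0.0682
```

Run:
```python
from h import *
s=robot.get_state();print(s['eef_pos'],s['tcp_rot'],s['opening'])
c=snap('wrist','w4');print(proj(c,[.606,-.1755,.036]))
t=load('top0');print('ethanol base',at_z(t,280+285/4,120+158/4,0),'cap',at_z(t,280+318/4,120+115/4,.15), 'dish',at_z(t,280+115/4,120+85/4,.064))
```

```text
[ 0.60205181 -0.17354362  0.14024938] [ 9.98073057e-01  6.17922383e-02 -5.56402339e-03 -9.66643364e-04] 0.0681992791626052
[256.6 188.8]
ethanol base [ 0.72189824 -0.34211663  0.        ] cap [ 0.72191339 -0.33267638  0.15      ] dish [ 0.77645597 -0.17747571  0.064     ]
```

View pics/w4.png

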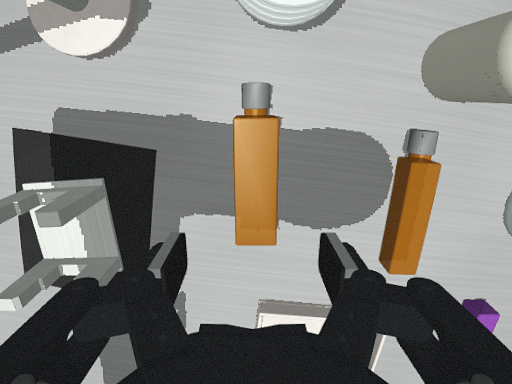

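Run:
```python
from h import *
c=load('w4')
P=np.array([at_z(c,u,v,.036) for u,v in [(235,117),(279,117),(276,244),(236,244)]]);ax=(P[0]+P[1]-P[2]-P[3])/2
print(P.mean(0),np.linalg.norm(ax),np.arctan2(ax[1],ax[0]),np.linalg.norm((P[0]+P[3]-P[1]-P[2])/2))
P=np.array([at_z(c,u,v,.028) for u,v in [(401,158),(439,163),(415,273),(382,271)]]);ax=(P[0]+P[1]-P[2]-P[3])/2
print(P.mean(0),np.linalg.norm(ax),np.arctan2(ax[1],ax[0]))
```

```text
[ 0.60952779 -0.1749715   0.036     ] 0.10789106444821361 0.11965234434210632 0.034315478744571346
[ 0.59172016 -0.31569129  0.028     ] 0.10818301850415245 0.10408267748106016
```

Request:
arm_command(rows=[{"xyz":[2,0,-55],"turn":0},{"xyz":[0,0,-45],"turn":0},{"xyz":[0,0,-20],"turn":0},{"xyz":[0,0,0],"turn":0},{"xyz":[0,0,0],"turn":0}])

```text
time_s: 7.22
eef_pos: [0.6089, -0.1746, 0.03]
tcp_rot: [0.998, 0.062, 0.002, 0.001]
force: [0.1, -0.4, -0.7]
opening: 0.0682
```

Request:
arm_command(rows=[{"xyz":[0,0,0],"turn":0},{"xyz":[0,0,0],"turn":0},{"xyz":[0,0,0],"turn":0},{"xyz":[0,0,0],"turn":0}], grip=1, force=25)

```text
time_s: 7.72
eef_pos: [0.6077, -0.1745, 0.028]
tcp_rot: [0.998, 0.062, 0.001, 0.0]
force: [-0.7, 0.0, 6.2]
opening: 0.0357
```

Request:
arm_command(rows=[{"xyz":[0,0,25],"turn":0},{"xyz":[0,0,45],"turn":0},{"xyz":[0,0,50],"turn":0},{"xyz":[-10,25,0],"turn":0.03},{"xyz":[-20,45,0],"turn":0.03}], force=40)

```text
time_s: 8.35
eef_pos: [0.5765, -0.1044, 0.1461]
tcp_rot: [0.996, 0.091, -0.0, -0.0]
force: [-0.2, 1.1, -1.9]
opening: 0.0354
```

Request:
arm_command(rows=[{"xyz":[-20,45,0],"turn":0},{"xyz":[-20,45,0],"turn":0},{"xyz":[-5,15,0],"turn":0},{"xyz":[0,0,0],"turn":0},{"xyz":[0,0,0],"turn":0}])

```text
time_s: 8.98
eef_pos: [0.532, -0.0001, 0.1462]
tcp_rot: [0.996, 0.092, -0.0, 0.0]
force: [0.1, -0.7, -0.6]
opening: 0.0349
```

Run:
```python
from h import *
s=robot.get_state();print(s['eef_pos'],s['tcp_rot'],s['opening'],s['force'],s['wrist_torque'])
c=snap('wrist','w5');snap('side','s5');crop('s5',200,170,320,270,6,'s5c')
```

```text
[ 5.32007535e-01 -5.28772578e-05  1.46200925e-01] [ 9.95790451e-01  9.16585279e-02 -2.46073134e-04  1.76104277e-04] 0.034934999277681476 [ 0.1265705  -0.7095385  -0.58132844] [-0.06826879  0.04358938 -0.02306984]
```

View pics/w5.png

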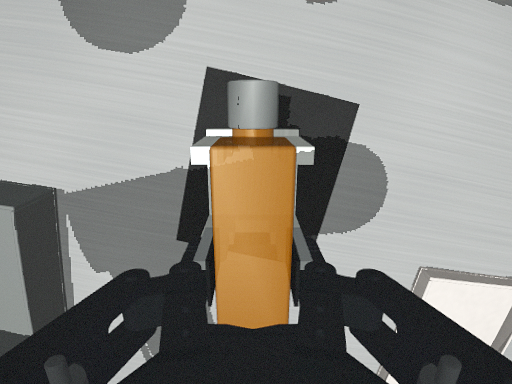

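View pics/s5c.png

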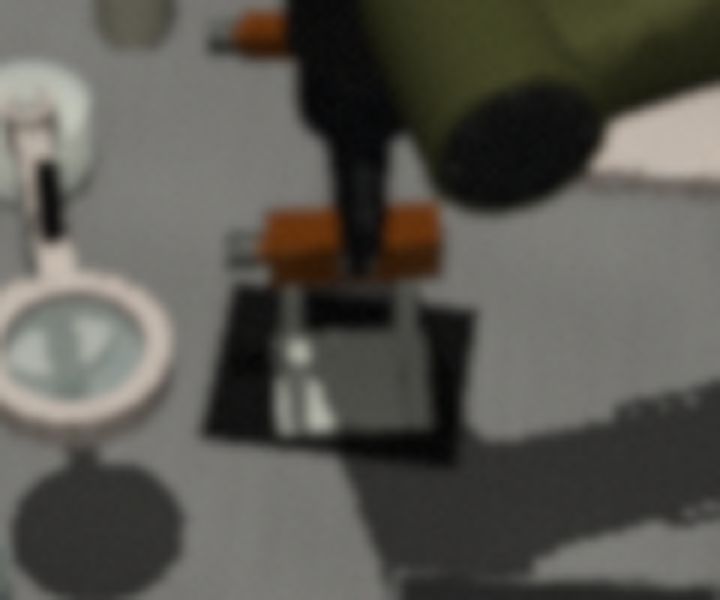

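Request:
arm_command(rows=[{"xyz":[0,0,-20],"turn":0},{"xyz":[0,0,-15],"turn":0},{"xyz":[0,0,-3],"turn":0},{"xyz":[0,0,0],"turn":0}])

```text
time_s: 9.57
eef_pos: [0.5318, 0.0004, 0.1081]
tcp_rot: [0.996, 0.092, -0.0, 0.0]
force: [0.2, -0.1, -1.3]
opening: 0.0354
```

Request:
arm_command(rows=[{"xyz":[0,0,-2],"turn":0},{"xyz":[0,0,-2],"turn":0},{"xyz":[0,0,0],"turn":0}])

```text
time_s: 9.95
eef_pos: [0.5318, 0.0006, 0.1044]
tcp_rot: [0.996, 0.092, 0.0, 0.0]
force: [0.5, -0.6, -0.4]
opening: 0.0356
```

Request:
arm_command(rows=[{"xyz":[0,0,-2],"turn":0},{"xyz":[0,0,-1],"turn":0},{"xyz":[0,0,0],"turn":0}])

```text
time_s: 10.32
eef_pos: [0.5318, 0.0006, 0.1013]
tcp_rot: [0.996, 0.092, -0.0, 0.0]
force: [-0.4, -0.6, -1.2]
opening: 0.0357
```

Underside is now at about 0.073 m, with no clear contact yet. I'll keep going in small steps and watch the force.

Request:
arm_command(rows=[{"xyz":[0,0,-1],"turn":0},{"xyz":[0,0,-1],"turn":0},{"xyz":[0,0,0],"turn":0}])

```text
time_s: 10.7
eef_pos: [0.5318, 0.0006, 0.0993]
tcp_rot: [0.996, 0.092, -0.0, 0.0]
force: [0.5, 0.3, -1.1]
opening: 0.0358
```

Request:
arm_command(rows=[{"xyz":[0,0,-1],"turn":0},{"xyz":[0,0,-1],"turn":0},{"xyz":[0,0,0],"turn":0}])

```text
time_s: 11.08
eef_pos: [0.5318, 0.0006, 0.0973]
tcp_rot: [0.996, 0.092, -0.0, 0.0]
force: [0.1, -0.4, -1.4]
opening: 0.0352
```

Request:
arm_command(rows=[{"xyz":[0,0,-2],"turn":0},{"xyz":[0,0,-2],"turn":0},{"xyz":[0,0,-2],"turn":0},{"xyz":[0,0,0],"turn":0}])

```text
time_s: 11.58
eef_pos: [0.5317, 0.0006, 0.0912]
tcp_rot: [0.996, 0.092, -0.0, 0.0]
force: [-0.2, 0.6, -0.1]
opening: 0.0358
```

Run:
```python
from h import *
c=snap('wrist','w6');snap('side','s6');crop('s6',200,170,320,270,6,'s6c')
```

```text
(no output)
```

View pics/w6.png

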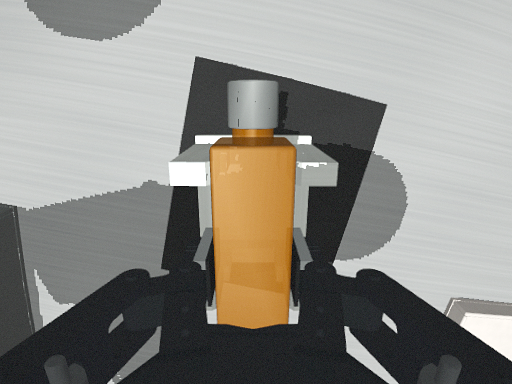

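View pics/s6c.png

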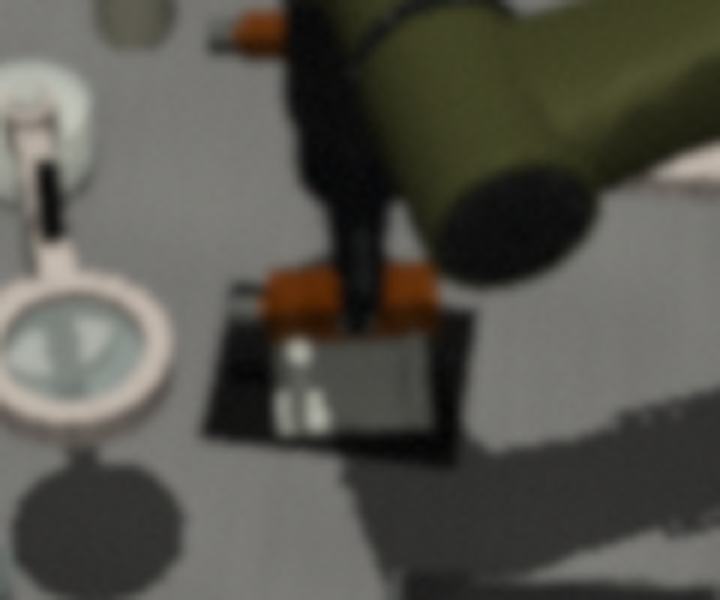

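The bottle is going into the mouth, centred and not slipping. The prongs span 170 to 337 px and the bottle's centre is at 253 px. Lowering further.

Request:
arm_command(rows=[{"xyz":[0,0,-4],"turn":0},{"xyz":[0,0,-4],"turn":0},{"xyz":[0,0,-4],"turn":0},{"xyz":[0,0,0],"turn":0}])

```text
time_s: 12.18
eef_pos: [0.5316, 0.0005, 0.0789]
tcp_rot: [0.996, 0.092, -0.0, 0.0]
force: [0.8, 0.4, -1.9]
opening: 0.0352
```

Request:
arm_command(rows=[{"xyz":[0,0,-2],"turn":0},{"xyz":[0,0,-2],"turn":0},{"xyz":[0,0,0],"turn":0}])

```text
time_s: 12.55
eef_pos: [0.5318, 0.0006, 0.0753]
tcp_rot: [0.996, 0.092, -0.0, 0.0]
force: [0.0, -1.1, -1.2]
opening: 0.035
```

Request:
arm_command(rows=[{"xyz":[0,0,-1],"turn":0},{"xyz":[0,0,-1],"turn":0},{"xyz":[0,0,0],"turn":0}])

```text
time_s: 12.92
eef_pos: [0.5318, 0.0006, 0.0734]
tcp_rot: [0.996, 0.092, -0.0, 0.0]
force: [0.7, 0.9, -0.1]
opening: 0.0354
```

Request:
arm_command(rows=[{"xyz":[0,0,-1],"turn":0},{"xyz":[0,0,-1],"turn":0},{"xyz":[0,0,0],"turn":0}])

```text
time_s: 13.3
eef_pos: [0.532, 0.0006, 0.073]
tcp_rot: [0.996, 0.092, 0.0, 0.0]
force: [-5.0, 1.2, 7.7]
opening: 0.0355
```

Request:
arm_command(rows=[{"xyz":[0,0,-1],"turn":0},{"xyz":[0,0,0],"turn":0}])

```text
time_s: 13.55
eef_pos: [0.5321, 0.0005, 0.0729]
tcp_rot: [0.996, 0.092, 0.001, 0.0]
force: [-7.9, 1.1, 12.0]
opening: 0.0352
```

Request:
arm_command(rows=[{"xyz":[0,0,15],"turn":0},{"xyz":[0,0,30],"turn":0},{"xyz":[0,0,40],"turn":0},{"xyz":[-12,-19,5],"turn":0},{"xyz":[-28,-44,0],"turn":-0.05}])

```text
time_s: 14.18
eef_pos: [0.4917, -0.0624, 0.1606]
tcp_rot: [0.998, 0.068, 0.0, -0.0]
force: [0.8, -1.2, -0.6]
opening: 0.0355
```

Request:
arm_command(rows=[{"xyz":[-32,-50,0],"turn":-0.05},{"xyz":[-32,-50,0],"turn":-0.05},{"xyz":[-32,-50,0],"turn":0},{"xyz":[-30,-46,0],"turn":0},{"xyz":[-6,-10,0],"turn":0}])

```text
time_s: 14.8
eef_pos: [0.3576, -0.2705, 0.1601]
tcp_rot: [1.0, 0.015, -0.0, 0.0]
force: [-0.1, 0.2, -1.3]
opening: 0.0353
```

Request:
arm_command(rows=[{"xyz":[0,0,0],"turn":0},{"xyz":[0,0,0],"turn":0}])

```text
time_s: 15.05
eef_pos: [0.3602, -0.2678, 0.1602]
tcp_rot: [1.0, 0.017, -0.0, -0.0]
force: [0.6, -0.6, -0.5]
opening: 0.0355
```

Run:
```python
from h import *
c=snap('wrist','w7');snap('side','s7');crop('s7',220,120,350,230,6,'s7c')
```

```text
(no output)
```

View pics/w7.png

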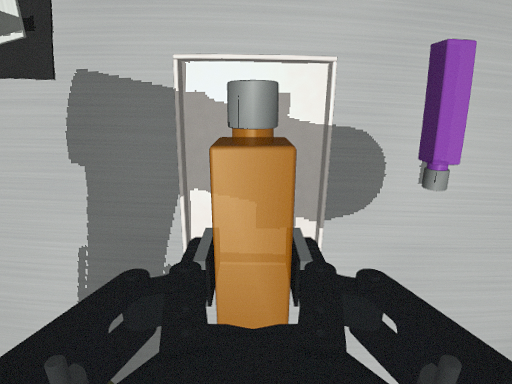

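View pics/s7c.png

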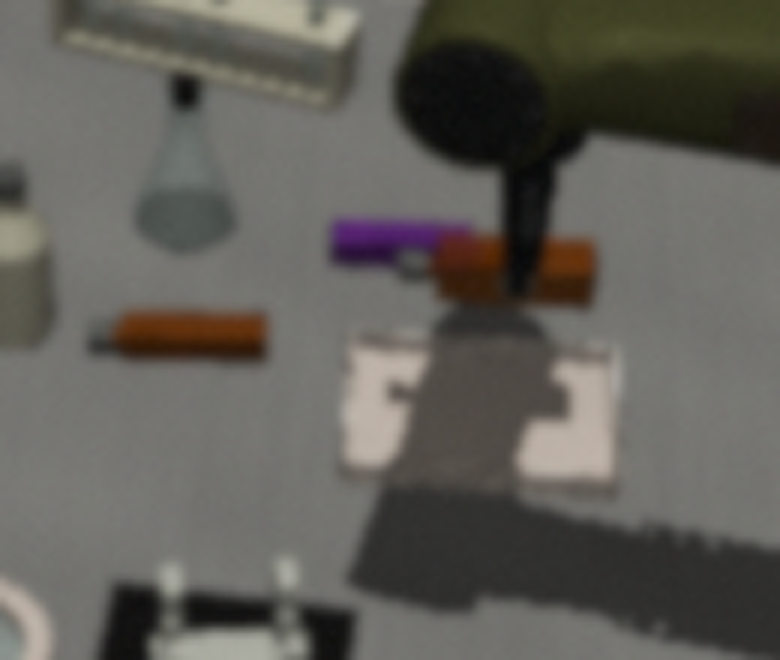

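Run:
```python
from h import *
c=load('w7');print(at_z(c,175,57,.022),at_z(c,335,60,.022),at_z(c,183,240,.022),at_z(c,322,240,.022))
```

```text
[ 0.46894321 -0.19764811  0.022     ] [ 0.47128412 -0.33338669  0.022     ] [ 0.29923185 -0.19974373  0.022     ] [ 0.30406103 -0.33852598  0.022     ]
```

Request:
arm_command(rows=[{"xyz":[0,0,-50],"turn":0},{"xyz":[0,0,-50],"turn":0},{"xyz":[0,0,-20],"turn":0},{"xyz":[0,0,-5],"turn":0},{"xyz":[0,0,0],"turn":0}])

```text
time_s: 15.78
eef_pos: [0.3605, -0.2683, 0.0362]
tcp_rot: [1.0, 0.018, 0.0, 0.0]
force: [-0.3, -0.0, -0.5]
opening: 0.035
```

Request:
arm_command(rows=[{"xyz":[0,0,-2],"turn":0},{"xyz":[0,0,-1],"turn":0},{"xyz":[0,0,0],"turn":0}])

```text
time_s: 16.15
eef_pos: [0.36, -0.2685, 0.0328]
tcp_rot: [1.0, 0.017, 0.0, 0.0]
force: [-0.1, -0.1, 0.5]
opening: 0.0351
```

Request:
arm_command(rows=[{"xyz":[0,0,-1],"turn":0},{"xyz":[0,0,0],"turn":0}])

```text
time_s: 16.4
eef_pos: [0.3601, -0.2686, 0.032]
tcp_rot: [1.0, 0.017, 0.0, 0.0]
force: [-1.2, 0.3, 3.4]
opening: 0.0351
```

Request:
arm_command(rows=[{"xyz":[0,0,0],"turn":0},{"xyz":[0,0,0],"turn":0},{"xyz":[0,0,0],"turn":0},{"xyz":[0,0,40],"turn":0},{"xyz":[0,0,60],"turn":0}], grip=-0.5)

```text
time_s: 17.02
eef_pos: [0.3587, -0.268, 0.1308]
tcp_rot: [1.0, 0.017, -0.002, -0.001]
force: [1.7, -0.6, 0.1]
opening: 0.0642
```

Request:
arm_command(rows=[{"xyz":[25,-5,40],"turn":0},{"xyz":[45,-10,30],"turn":0.03},{"xyz":[55,-12,0],"turn":0.04},{"xyz":[55,-12,0],"turn":0},{"xyz":[40,-9,0],"turn":0}])

```text
time_s: 17.65
eef_pos: [0.5817, -0.3167, 0.2002]
tcp_rot: [0.999, 0.052, -0.001, -0.0]
force: [-0.3, -0.3, -0.1]
opening: 0.0637
```

Request:
arm_command(rows=[{"xyz":[0,0,0],"turn":0},{"xyz":[0,0,0],"turn":0},{"xyz":[0,0,0],"turn":0}])

```text
time_s: 18.02
eef_pos: [0.5794, -0.3164, 0.2025]
tcp_rot: [0.999, 0.052, 0.001, 0.0]
force: [0.0, 0.1, -0.1]
opening: 0.0644
```

Run:
```python
from h import *
c=snap('wrist','w8');snap('top','t8');crop('t8',190,100,410,310,3,'t8c');print(robot.get_state()['tcp_rot'])
```

```text
[9.98645414e-01 5.20247355e-02 8.29245039e-04 2.77463550e-04]
```

View pics/w8.png

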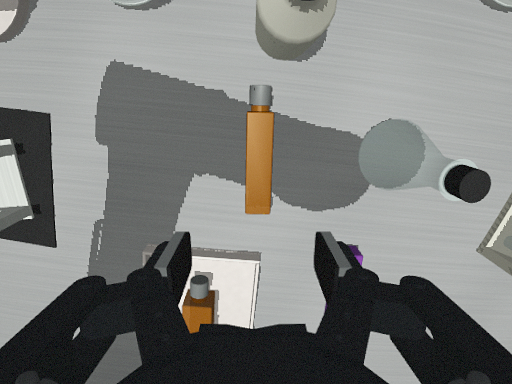

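View pics/t8c.png

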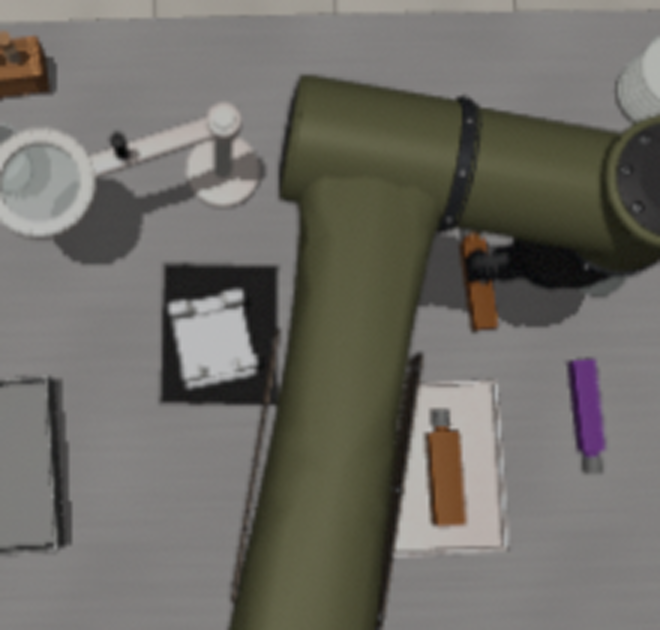

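The 36 mm bottle lies flat in the tray. The narrow amber bottle is in the wrist picture at about (259,163), with the ethanol just beyond it at (295,25).

Run:
```python
from h import *
c=load('w8')
P=np.array([at_z(c,u,v,.028) for u,v in [(247,112),(273,113),(270,213),(246,213)]]);ax=(P[0]+P[1]-P[2]-P[3])/2
print(P.mean(0),np.linalg.norm(ax),np.arctan2(ax[1],ax[0]),np.linalg.norm((P[0]+P[3]-P[1]-P[2])/2))
print('ethanol near side base',at_z(c,290,60,0))
```

```text
[ 0.59026956 -0.32161379  0.028     ] 0.10710145176533756 0.09005389351573022 0.02617144309009209
ethanol near side base [ 0.70017563 -0.34305215  0.        ]
```

Request:
arm_command(rows=[{"xyz":[9,-5,-50],"turn":-0.015},{"xyz":[0,0,-55],"turn":0},{"xyz":[0,0,-45],"turn":0},{"xyz":[0,0,-20],"turn":0},{"xyz":[0,0,0],"turn":0}])

```text
time_s: 18.75
eef_pos: [0.5884, -0.3214, 0.0312]
tcp_rot: [0.999, 0.045, -0.001, -0.0]
force: [-0.2, -0.1, -0.3]
opening: 0.0639
```

Request:
arm_command(rows=[{"xyz":[0,0,-9],"turn":0},{"xyz":[0,0,0],"turn":0},{"xyz":[0,0,0],"turn":0}])

```text
time_s: 19.12
eef_pos: [0.5893, -0.3216, 0.0235]
tcp_rot: [0.999, 0.045, 0.001, 0.0]
force: [-0.3, 0.0, 0.5]
opening: 0.0639
```

Request:
arm_command(rows=[{"xyz":[0,0,-1.5],"turn":0},{"xyz":[0,0,0],"turn":0},{"xyz":[0,0,0],"turn":0},{"xyz":[0,0,0],"turn":0},{"xyz":[0,0,0],"turn":0}], grip=1, force=25)

```text
time_s: 19.75
eef_pos: [0.5889, -0.3214, 0.0211]
tcp_rot: [0.999, 0.045, 0.0, 0.0]
force: [-0.3, -0.2, 1.9]
opening: 0.0271
```

Request:
arm_command(rows=[{"xyz":[0,0,25],"turn":0},{"xyz":[0,0,50],"turn":0},{"xyz":[0,0,50],"turn":0},{"xyz":[-3,17,0],"turn":0.03},{"xyz":[-8,45,0],"turn":0.03}], force=40)

```text
time_s: 20.38
eef_pos: [0.5773, -0.2594, 0.1449]
tcp_rot: [0.997, 0.074, -0.0, -0.0]
force: [0.9, 1.0, -1.8]
opening: 0.027
```

Request:
arm_command(rows=[{"xyz":[-10,55,0],"turn":0.035},{"xyz":[-10,55,0],"turn":0},{"xyz":[-10,55,0],"turn":0},{"xyz":[-10,55,0],"turn":0},{"xyz":[-6,40,0],"turn":0}])

```text
time_s: 21.0
eef_pos: [0.5306, 0.0028, 0.1448]
tcp_rot: [0.996, 0.093, -0.001, -0.0]
force: [1.1, 0.4, -0.3]
opening: 0.0272
```

Request:
arm_command(rows=[{"xyz":[0,0,-10],"turn":0},{"xyz":[0,0,0],"turn":0},{"xyz":[0,0,0],"turn":0}])

```text
time_s: 21.38
eef_pos: [0.5317, -0.0002, 0.1356]
tcp_rot: [0.996, 0.091, -0.0, 0.0]
force: [0.5, 0.3, -1.0]
opening: 0.0272
```

Run:
```python
from h import *
c=snap('wrist','w9')
```

```text
(no output)
```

View pics/w9.png

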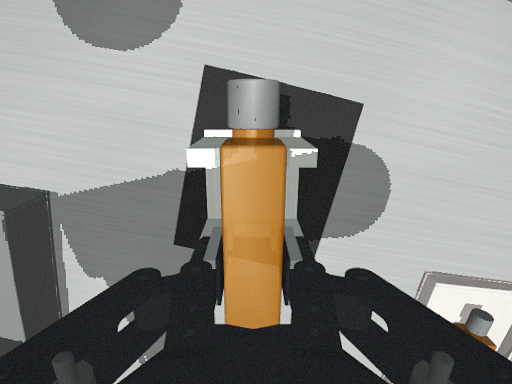

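Request:
arm_command(rows=[{"xyz":[0,0.5,-20],"turn":0},{"xyz":[0,0,-15],"turn":0},{"xyz":[0,0,-4],"turn":0},{"xyz":[0,0,-4],"turn":0},{"xyz":[0,0,0],"turn":0}])

```text
time_s: 22.05
eef_pos: [0.532, 0.0011, 0.0932]
tcp_rot: [0.996, 0.092, 0.0, 0.0]
force: [0.2, -0.1, -1.7]
opening: 0.0273
```

Request:
arm_command(rows=[{"xyz":[0,0,-4],"turn":0},{"xyz":[0,0,-4],"turn":0},{"xyz":[0,0,-4],"turn":0},{"xyz":[0,0,-4],"turn":0},{"xyz":[0,0,-3],"turn":0}])

```text
time_s: 22.68
eef_pos: [0.5318, 0.0011, 0.0736]
tcp_rot: [0.996, 0.092, -0.0, 0.0]
force: [-0.2, 0.4, -1.0]
opening: 0.0277
```

Request:
arm_command(rows=[{"xyz":[0,0,-2],"turn":0},{"xyz":[0,0,-2],"turn":0},{"xyz":[0,0,-2],"turn":0},{"xyz":[0,0,0],"turn":0}])

```text
time_s: 23.18
eef_pos: [0.5318, 0.0011, 0.0678]
tcp_rot: [0.996, 0.092, -0.0, 0.0]
force: [-0.1, 0.7, -0.3]
opening: 0.0272
```

Request:
arm_command(rows=[{"xyz":[0,0,-1],"turn":0},{"xyz":[0,0,-1],"turn":0},{"xyz":[0,0,-1],"turn":0},{"xyz":[0,0,0],"turn":0}])

```text
time_s: 23.68
eef_pos: [0.5318, 0.0011, 0.0648]
tcp_rot: [0.996, 0.092, -0.0, 0.0]
force: [0.9, 0.1, -0.8]
opening: 0.0269
```

Request:
arm_command(rows=[{"xyz":[0,0,-1],"turn":0},{"xyz":[0,0,-1],"turn":0},{"xyz":[0,0,0],"turn":0}])

```text
time_s: 24.05
eef_pos: [0.5318, 0.0011, 0.0628]
tcp_rot: [0.996, 0.092, -0.0, 0.0]
force: [-0.2, -0.3, -1.4]
opening: 0.0273
```

Past the step (underside about 0.042 m) with no contact. Continuing to the floor.

Request:
arm_command(rows=[{"xyz":[0,0,-3],"turn":0},{"xyz":[0,0,-3],"turn":0},{"xyz":[0,0,-3],"turn":0},{"xyz":[0,0,-3],"turn":0},{"xyz":[0,0,0],"turn":0}])

```text
time_s: 24.68
eef_pos: [0.5316, 0.001, 0.0506]
tcp_rot: [0.996, 0.092, -0.0, 0.0]
force: [0.3, 1.1, -0.9]
opening: 0.0273
```

Request:
arm_command(rows=[{"xyz":[0,0,-3],"turn":0},{"xyz":[0,0,-2],"turn":0},{"xyz":[0,0,-2],"turn":0},{"xyz":[0,0,0],"turn":0}])

```text
time_s: 25.18
eef_pos: [0.5317, 0.0011, 0.0437]
tcp_rot: [0.996, 0.092, -0.0, 0.0]
force: [0.4, -0.4, -0.9]
opening: 0.0271
```

Request:
arm_command(rows=[{"xyz":[0,0,-1],"turn":0},{"xyz":[0,0,-1],"turn":0},{"xyz":[0,0,0],"turn":0}])

```text
time_s: 25.55
eef_pos: [0.5318, 0.0011, 0.0418]
tcp_rot: [0.996, 0.092, -0.0, 0.0]
force: [-0.5, -0.7, -2.7]
opening: 0.0275
```

Request:
arm_command(rows=[{"xyz":[0,0,-1],"turn":0},{"xyz":[0,0,-1],"turn":0},{"xyz":[0,0,0],"turn":0}])

```text
time_s: 25.92
eef_pos: [0.532, 0.0011, 0.0411]
tcp_rot: [0.996, 0.092, 0.0, 0.0]
force: [-3.9, -0.2, 5.2]
opening: 0.027
```

Run:
```python
from h import *
c=snap('side','s10');crop('s10',200,170,320,270,6,'s10c')
```

```text
(no output)
```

View pics/s10c.png

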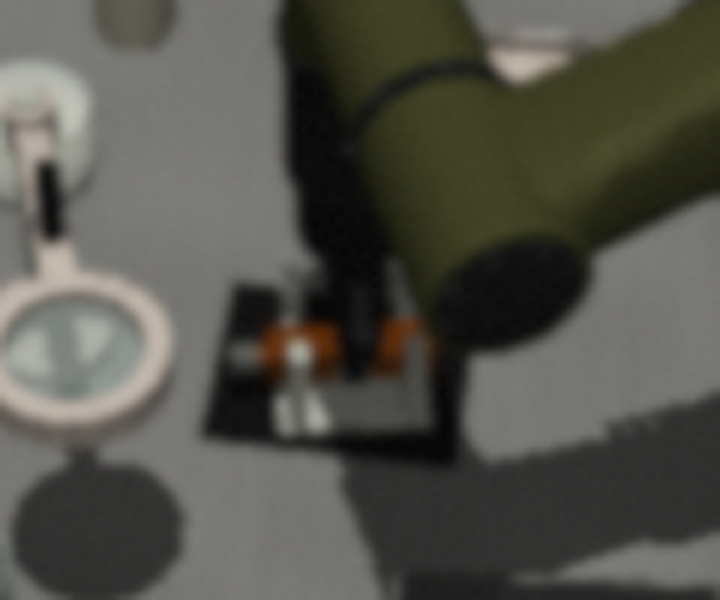

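It stopped on the floor with the underside at about 20 mm, so it is too small and goes in the grey box.

Request:
arm_command(rows=[{"xyz":[0,0,20],"turn":0},{"xyz":[0,0,45],"turn":0},{"xyz":[0,0,50],"turn":0},{"xyz":[-8,12,25],"turn":0},{"xyz":[-27,42,0],"turn":-0.04}])

```text
time_s: 26.6
eef_pos: [0.4979, 0.0549, 0.1825]
tcp_rot: [0.998, 0.07, 0.002, -0.0]
force: [-0.2, 0.5, -1.4]
opening: 0.0272
```

Request:
arm_command(rows=[{"xyz":[-32,50,0],"turn":-0.04},{"xyz":[-32,50,0],"turn":-0.04},{"xyz":[-32,50,0],"turn":-0.04},{"xyz":[-26,40,0],"turn":-0.04},{"xyz":[0,0,0],"turn":0}])

```text
time_s: 27.22
eef_pos: [0.3733, 0.2473, 0.1799]
tcp_rot: [1.0, -0.006, -0.0, -0.0]
force: [-0.2, -0.4, -1.8]
opening: 0.0273
```

Request:
arm_command(rows=[{"xyz":[0,0,0],"turn":0},{"xyz":[0,0,0],"turn":0}])

```text
time_s: 27.48
eef_pos: [0.3754, 0.2443, 0.1799]
tcp_rot: [1.0, -0.009, 0.0, 0.0]
force: [-0.3, 0.3, -2.2]
opening: 0.0273
```

Run:
```python
from h import *
c=snap('wrist','w11');c=snap('side','s11');crop('s11',200,160,350,320,4.5,'s11c')
```

```text
(no output)
```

View pics/w11.png

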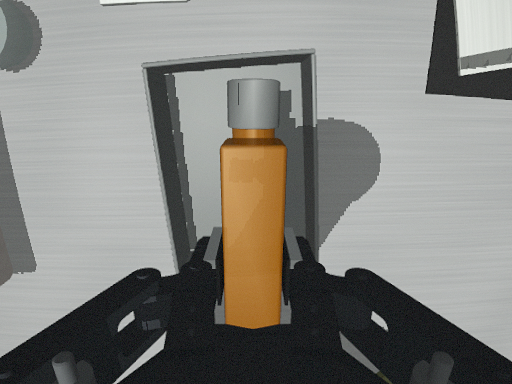

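View pics/s11c.png

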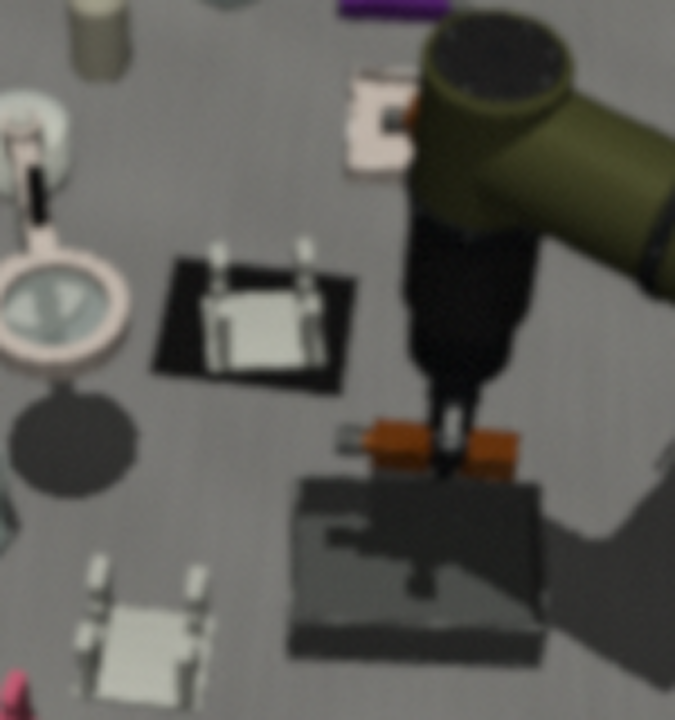

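Run:
```python
from h import *
c=load('w11')
a=at_z(c,143,67,.058);b=at_z(c,315,50,.058);d=at_z(c,178,270,.058);e=at_z(c,318,245,.058)
print(a,b,d,e,np.linalg.norm(a-b),'yaw',np.arctan2(-(a-b)[0],(a-b)[1]),'edges',np.arctan2(*(a-d)[1::-1]),np.arctan2(*(b-e)[1::-1]))
y=np.arctan2(-(a-b)[0],(a-b)[1]);m=(a+b)/2;print('ctr',m-.1*np.array([np.cos(y),np.sin(y),0]))
```

```text
[0.47859759 0.33130543 0.058     ] [0.48827441 0.19361775 0.058     ] [0.2938719  0.31891364 0.058     ] [0.31863988 0.18423076 0.058     ] 0.13802731272132557 yaw 0.0701655595921688 edges 0.06698176634684934 0.05528015825885458
ctr [0.38368206 0.25545079 0.058     ]
```

Request:
arm_command(rows=[{"xyz":[-3,10,0],"turn":0.083},{"xyz":[0,0,-50],"turn":0},{"xyz":[0,0,-50],"turn":0},{"xyz":[0,0,-40],"turn":0},{"xyz":[0,0,-9],"turn":0}])

```text
time_s: 28.2
eef_pos: [0.3712, 0.2531, 0.0283]
tcp_rot: [0.999, 0.033, -0.002, 0.002]
force: [0.6, -0.7, -0.4]
opening: 0.0272
```

Request:
arm_command(rows=[{"xyz":[0,0,-2],"turn":0},{"xyz":[0,0,-2],"turn":0},{"xyz":[0,0,-2],"turn":0},{"xyz":[0,0,0],"turn":0},{"xyz":[0,0,0],"turn":0}])

```text
time_s: 28.82
eef_pos: [0.3719, 0.2552, 0.0253]
tcp_rot: [0.999, 0.034, 0.0, -0.0]
force: [-0.0, -0.3, -0.9]
opening: 0.0272
```

Request:
arm_command(rows=[{"xyz":[0,0,-1],"turn":0},{"xyz":[0,0,0],"turn":0},{"xyz":[0,0,0],"turn":0}])

```text
time_s: 29.2
eef_pos: [0.372, 0.2553, 0.0251]
tcp_rot: [0.999, 0.034, 0.0, -0.0]
force: [-3.6, -1.6, 5.8]
opening: 0.0273
```

Request:
arm_command(rows=[{"xyz":[0,0,0],"turn":0},{"xyz":[0,0,0],"turn":0},{"xyz":[0,0,0],"turn":0},{"xyz":[0,0,30],"turn":0},{"xyz":[0,0,60],"turn":0}], grip=-0.4)

```text
time_s: 29.82
eef_pos: [0.3708, 0.2538, 0.1125]
tcp_rot: [0.999, 0.034, -0.002, 0.002]
force: [0.3, 0.6, 1.7]
opening: 0.0601
```

Request:
arm_command(rows=[{"xyz":[0,0,60],"turn":0},{"xyz":[0,0,60],"turn":0},{"xyz":[-20,-50,0],"turn":0},{"xyz":[-10,-60,0],"turn":0},{"xyz":[0,-60,0],"turn":0}])

```text
time_s: 30.45
eef_pos: [0.3412, 0.0839, 0.2342]
tcp_rot: [0.999, 0.035, 0.001, -0.0]
force: [1.8, -0.2, -0.4]
opening: 0.0601
```

Request:
arm_command(rows=[{"xyz":[0,-60,0],"turn":0},{"xyz":[0,0,0],"turn":0},{"xyz":[0,0,0],"turn":0},{"xyz":[0,0,0],"turn":0}])

```text
time_s: 30.95
eef_pos: [0.3419, 0.026, 0.2337]
tcp_rot: [0.999, 0.035, -0.0, 0.0]
force: [0.4, 0.7, 0.7]
opening: 0.0598
```

Run:
```python
from h import *
snap('top','t12');c=snap('side','s12')
im=cv2.imread('pics/t12.png')[95:310,90:460];cv2.imwrite('pics/t12c.png',cv2.resize(im,None,fx=2.1,fy=2.1,interpolation=cv2.INTER_CUBIC))
t=load('t12');h=at_z(t,200,0,.2)
```

```text
(no output)
```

View pics/t12c.png

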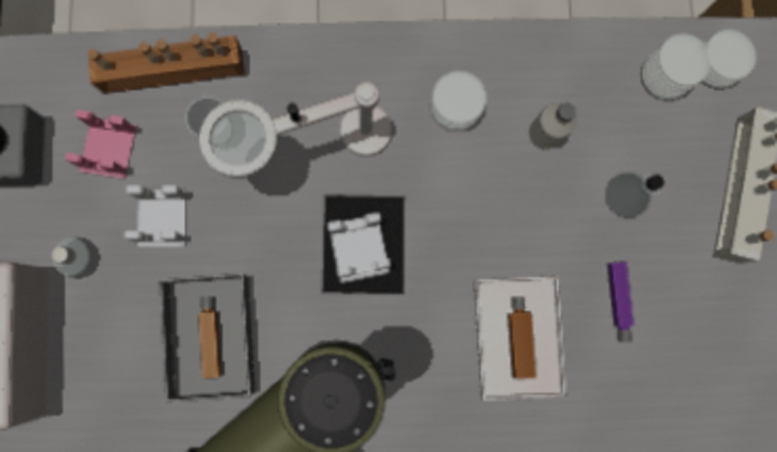

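View pics/s12.png

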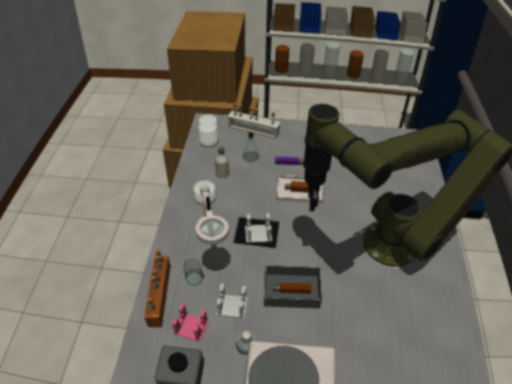

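Run:
```python
from h import *
t=load('t12');h=at_z(t,90+238/2.1,95+138/2.1,.215);p=at_z(t,90+367/2.1,95+93/2.1,.22);d=h-p;print(h,p,np.arctan2(d[1],-d[0]))
print(robot.finish_job())
```

```text
[0.67802081 0.1730647  0.215     ] [ 0.73983544 -0.01905738  0.22      ] 1.259509818505917
the job is handed in; nothing more can be done
None
```

The job is done and handed in after about 31 s of the 72 s allowed. No verdict is reported.

- **Lamp:** it went left by its handle and stayed. The last picture puts it at about 1.26 rad, clear of the gauge.
- **36 mm bottle (tried first):** it passed the go part and stopped on the no-go step, with the underside at about 45 mm and 12 N of contact force. It now lies flat in the white tray.
- **28 mm bottle:** it passed the step untouched and stopped on the floor, with the underside at about 20 mm and 5 N. It now lies in the grey box.

**Last checks:** the final top and side pictures show both bottles in place, the gripper clear, and the other glassware and look-alikes apparently where they stood. I checked those by eye only.

**Disagreements and slips:**
- **Gauge in use:** my reading of the slot from a wrist picture suggested the 32 mm gauge (gauge_1). The trials showed it was the 40/32 mm one (gauge_2), and I sorted by the trials.
- **Refused moves:** my first three move calls were refused because I left out "turn". The arm did not move.

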